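# Put up the splash board and set the drinks tap

### The job

Lift the big splash board out of the rack and stand it on its lower edge in the drip tray, leaning at a slope against the rail at the tray's end, and let go of it. Then take the tap's wheel by its upright handle, turn it clockwise (seen from above) until it is closed against its stop, and back it off exactly two full turns. Finish while still gripping the handle there, with the board still leaning, and leave the other things on the table where they are.

Things in the scene. Friction and masses are not known exactly. Their poses are not given: they have to be found in the camera images.
- station: Fixed drinks tap with steel drip tray, place and yaw vary. Origin on the table under the tap's valve axis; z up; +y runs from the valve along spout and tray to the rail, x across. Copper spout under 122 mm high, outlet at y = 112 mm; inlet pipe on the -y side. Tray: outside x -125 to 125, y 60 to 260 mm, floor 4 mm above the table, walls 4 mm thick, 16 mm high.
- rail: Fixed rail of 12 mm round steel bar over the +y end of the tray; same origin and axes as the station. Bar runs along x from -118 to 118 at y = 235, its centre 100 mm above the table, on a post at either end.
- wheel (a joint): Angle of the tap's wheel in rad: 0 = closed against the stop (turned fully clockwise from above); grows anticlockwise as it opens, 6.283 per turn, ends at five turns (31.4), with no mark or stop at two turns. Starts 0.3 to 1.4 turns open. Stiff: friction about 0.2 N m, stays where it is left.
- wheel_hub (a point): Centre of the wheel on the valve axis, 137 mm above the table, on the hub's top. Flat grey wheel with three spokes, rim centre line radius 50 mm, rim 12 mm thick, top 137 mm above the table.
- handle: Upright black round handle on the wheel's rim, 22 mm across, 46 high, spinning freely on its own axis, so a gripper may hold it tight and carry it round without turning. Origin at its foot, 50 mm from the valve axis, 138 mm above the table. With the wheel closed it stands towards the station's +x; at wheel angle a, at a anticlockwise from +x.
- handle_mid (a point): Middle of that handle, on its axis, 24 mm above its foot (162 mm above the table).
- rack: Fixed wooden rack, varying in place and yaw: base 170 x 130 x 12 mm, two slots along its x axis at y = -35 and +35 mm, each 13 mm wide between four posts that reach 62 mm above the table (posts at x = -45 and +45). Origin under its centre, z up. A board stands in each slot, which in which varies.
- splash_board: The big board: plywood 180 wide (x), 10 thick (y), 180 mm high (z), about 230 g, loose, upright in a rack slot, foot 12 mm above the table. Origin in the middle of its lower edge face. It belongs centred on the tray floor between cup and rail, lower edge parallel to the rail and about 50 mm out from it, upper part resting on the rail (10 to 40 degrees from upright).
- board_foot (a point): Middle of the splash board's lower edge face.
- board_top (a point): Middle of the splash board's upper edge face.
- serving_board: Smaller plywood board 130 x 10 x 110 mm high in the rack's other slot; leave it. Origin in the middle of its lower edge.
- cup: White cup without handle, 68 mm wide, 82 mm high, standing in the tray under the spout; leave it. Origin under its centre.
- mug_a: White mug, 80 mm wide, 85 mm high, on the right of the tap; leave it. Origin under its centre.
- mug_b: White mug, 80 mm wide, 85 mm high, on the robot's side of the rack; leave it. Origin under its centre.
- carton: Paper drinks carton 60 x 90 x 140 mm high at the back; leave it. Origin under its centre.
- mustard: Yellow squeeze bottle, 60 mm wide, 150 mm high, beyond the tap on the right; leave it. Origin under its centre.
Not all that is in view belongs to the job. Leave any turquoise look-alike of the splash_board alone.

How it is judged:
By the outcome, as a careful person would: the job done as asked, in the order asked, and still so for the second after the job is handed in, while the arm keeps its last pose, push and grip.
It also fails if it takes over 72 s, if anything falls off the work surface, if the arm or the gripper's body presses on something with over 40 N, if the wrist force passes 120 N, or if a joint passes its speed limit or range.

### The arm

A 6-joint arm with a two-finger parallel gripper is mounted at the origin on the work surface. World frame = base frame: x ahead of the robot, y to its left, z up, the work surface at z = 0. Lengths are in mm, angles in rad, forces in N, time in s.
With the tool pointing down it reaches from about 300 to 875 mm from the base axis. Payload 6.4 kg.
Tool frame: the origin (TCP) lies between the finger pads, 19 mm behind the fingertips; this is the grasp point; z points along the fingers, y is the line along which they close (so a half turn about z gives the same grasp; the last joint's range is limited). The gripper opens to 85 mm and grips with 20 to 120 N. Pads are 22 mm wide; open, the fingers measure 114 mm over their backs; the gripper's body (76 mm by 85 mm) begins 54 mm behind the grasp point. The pads swing forward as they close: fully open they stand 13 mm farther back than shut.
Start: joints at [-1.465, 0.181, 1.607, -0, 1.354, -0.206], TCP at [176.41, -547.285, 249.988] pointing down, gripper open.
Joint ranges: [-2.99, 2.99], [-0.89, 2.07], [0.3, 2.58], [-1.14, 4.28], [0, 2.63], [-3.12, 3.12]. Speed limits (rad/s): [2.57, 2.57, 3.01, 3.14, 3.14, 3.14].

### API

Orientations are given as a unit quaternion [x, y, z, w].
In Python, from rig import env gives the robot as it stands. The module is installed in compiled form; this text tells all that it offers.
- The arm moves only by the shell command python3 -m creep 'ROWS' [FORCE]. ROWS is JSON, a list of rows, each a list of 7 numbers: the opening, from 0 (shut) to 1 (fully open), then the shift along the tool's x, y, z in cm, then the turn, a rotation vector about the tool's x, y, z in rad. In form: [[fingers, x, y, z, rx, ry, rz], ...]. A call has 1 to 12 rows; each row shifts and turns the commanded pose from where the row before left it, along the tool's axes as they then stand; what a row does not reach is not made up. A row lasts 1/10 s, in which the tool goes at most 50 mm and 8.59 degrees, less where a joint would pass 70% of its speed; a pose out of reach is approached as far as the arm can. A call is refused whole if a number of a shift passes 5 or a number of a turn 0.15, either way. A call with a gripper value outside its range is refused whole. The fingers move at their own pace and stop on an object; FORCE is the grip in N (left out, the last holds). Time passes only in rows, so rows that do not move let the fingers close. It gives the time, the measured TCP pose, the force, the opening and the grip force at its end, in the units of the state.
- env.get_obs(): the state, without advancing time (a new reading comes with each control period).
- env.capture(name): name is "side" or "top" or "wrist"; returns (picture, depth): 384x512x3 uint8, red, green, blue; 384x512 float32, mm along the optical axis (not along the pixel's ray), 0 where there is no reading.
- env.camera_info(name): a dict with "vfov" (degrees; the focal length in pixels is half the picture's height over the tangent of half this angle, whatever the lens; pixels are square), "cx", "cy" (the principal point, pixels), "cam_to_world" (4x4, takes a point from camera to world coordinates). Camera axes: x right, y down, z forward; pixel columns grow to the right and rows downward; lengths in mm; the calibration is good to about 2 mm. A picture is of the moment at which its call begins: read the wrist's pose just before it. camera_info takes no time and is no camera call; for the wrist camera it gives the pose at the moment of the call.
- env.job_done(): hands the job in; it is judged then, once.
Trained networks look in the newest picture that a camera, given by its name, has taken for a name from the list of things; names that differ only in an ending like _2 or _b are one class to them, and where a whole thing is asked for, a point or a joint stands for the part that bears it (a point fixed in the world has none). Each returns a list of dicts, best first, with "score" (0 to 1); they miss things now and then, are a little off and sometimes report something else, mostly with a low value. They report only what shows in the picture. A call takes as long as a camera call. They do not tell look-alikes from the thing itself.
- env.find_in(name, camera): "rect" ([centre column, centre row, width, height] in pixels, round what is visible of it).
- env.silhouettes(name, camera): "region" (384x512 bool, what is visible of it) and "rect" ([centre column, centre row, width, height] in pixels, round what is visible of it).
- env.place_of(name, camera): "at" ([column, row] in pixels: a listed point, or the origin of a listed thing).
The state is a dict: "clock": time; "joint_pos": joint angles; "joint_vel": joint speeds; "joint_efforts": joint torques, N m; "tcp_pos": TCP position; "tool_rot": TCP orientation; "ft_force": force on the tool from outside, world axes, zero at the start; "ft_torque": the same for the moment, N m; "gripper_width": opening from 0.0 (shut) to 1.0 (fully open); "gripper_force": force on a finger pad.
Only numpy, scipy, OpenCV 4.12 (cv2) and the standard library are available. Lean on these libraries where they do the work, as an engineer would, in place of code of your own. Each camera call takes 0.05 s, during which the arm holds its last target. There are 200 camera calls.

## Working session

There is one attempt and no reset: what is moved stays moved. The work goes in short steps, Python scripts to look and compute and a shell command to move; the robot and the scene stay as the last step left them, time stands still between calls to the robot, and variables do not carry over. Pictures are saved under pics/ and viewed, at most 10 in all, crops included, and the job is handed in when it is done.

```bash
mkdir -p pics
cat > h.py <<'E'
import numpy as np, cv2
from rig import env
from scipy.spatial.transform import Rotation as R
def K(c):
    i=env.camera_info(c); return 192/np.tan(np.radians(i["vfov"]/2)),i["cx"],i["cy"],np.array(i["cam_to_world"])
def cloud(c,d):
    f,cx,cy,T=K(c); v,u=np.mgrid[:384,:512]
    p=np.stack([(u-cx)*d/f,(v-cy)*d/f,d],-1)
    return p@T[:3,:3].T+T[:3,3]
def ray_z(c,uv,z):
    f,cx,cy,T=K(c); r=T[:3,:3]@np.array([(uv[0]-cx)/f,(uv[1]-cy)/f,1]); o=T[:3,3]
    return o+r*(z-o[2])/r[2]
def save(n,p): cv2.imwrite("pics/"+n,p[...,::-1])
E
python3 - <<'E'
from h import *
np.set_printoptions(precision=1,suppress=True)
ims=[]
for c in ("top","side"):
    p,d=env.capture(c); np.savez(c+".npz",p=p,d=d); ims.append(p)
    P=cloud(c,d)
    print(c,K(c)[3][:3,3],K(c)[3][:3,2])
    for n in ["splash_board","serving_board","rack","station","wheel_hub","handle","handle_mid","cup","mug_a","carton","mustard","board_top","rail"]:
        zz={"wheel_hub":137,"handle":138,"handle_mid":162,"board_top":192,"cup":4,"rail":100}.get(n,0)
        try:
            for r in env.place_of(n,c)[:2]:
                print(n,round(r["score"],2),np.array(r["at"]),ray_z(c,r["at"],zz))
        except Exception as e: print(n,e)
im=np.vstack(ims); save("a.png",cv2.resize(im,(400,600))); save("top.png",ims[0]);save("side.png",ims[1])
print(env.get_obs())
E
```

```text
top [ 252.6  106.2 1839.8] [ 0.2  0.  -1. ]
splash_board 0.79 [289.9 153. ] [754.1 -39.5   0. ]
splash_board 0.78 [125.9 226.1] [424.4 742.6   0. ]
serving_board 0.16 [331.9 201.2] [ 515.  -226.5    0. ]
rack 0.64 [222.6 204.4] [514.3 286.9   0. ]
station 0.66 [309.6 205. ] [ 500.  -121.4    0. ]
station 0.63 [332.6 203.6] [ 503.5 -229.1    0. ]
wheel_hub 0.62 [336.7 200.7] [ 497.  -222.6  137. ]
handle 0.58 [335.7 206.8] [ 470.4 -216.5  138. ]
handle_mid 0.42 [332.7 206.8] [ 467.7 -199.2  162. ]
mug_a 0.81 [212.5 256.9] [271.4 336.4   0. ]
mug_a 0.71 [355.5 168.2] [ 670.  -347.3    0. ]
carton 0.62 [250.2 150.7] [771.5 150.7   0. ]
carton 0.45 [335.5 197.8] [ 530.6 -244.2    0. ]
mustard 0.55 [356.  168.8] [ 667.  -349.4    0. ]
board_top 0.87 [291.7 141.1] [754.5 -34.2 192. ]
board_top 0.74 [225.8 201.6] [498.6 254.4 192. ]
side [-123.1  825.4 1050.7] [ 0.5 -0.5 -0.7]
splash_board 0.67 [236.  250.7] [488.9 237.5   0. ]
splash_board 0.67 [186.5 316.7] [429.6 507.8   0. ]
serving_board 0.72 [212.3 254.7] [536.1 301.2   0. ]
rack 0.56 [221.4 254.2] [515.  279.9   0. ]
station 0.96 [31
[... 424 characters left out ...]
on 0.64 [203.5 201. ] [744.1 145.6   0. ]
carton 0.25 [220.2 257.1] [509.5 291.    0. ]
mustard 0.8 [293.4 150.5] [ 681.  -325.1    0. ]
mustard 0.46 [302.3 193.9] [ 488.3 -129.8    0. ]
board_top 0.85 [229.  212.2] [493.2 252.7 192. ]
board_top 0.77 [180.8 279.6] [418.4 505.8 192. ]
{'clock': 1.4, 'joint_pos': array([-1.5,  0.2,  1.6,  0. ,  1.4, -0.2]), 'joint_vel': array([ 0.,  0., -0.,  0., -0.,  0.]), 'joint_efforts': array([  0. , -44.5, -35.2,  -0. ,   0. ,   0. ]), 'tcp_pos': array([ 176.4, -547.3,  250. ]), 'tool_rot': array([1. , 0.2, 0. , 0. ]), 'ft_force': array([-0.2,  0.1,  0.4]), 'ft_torque': array([ 0.1, -0.1,  0. ]), 'gripper_force': 0.0, 'gripper_width': 0.9997537199198324}
```

View pics/top.png

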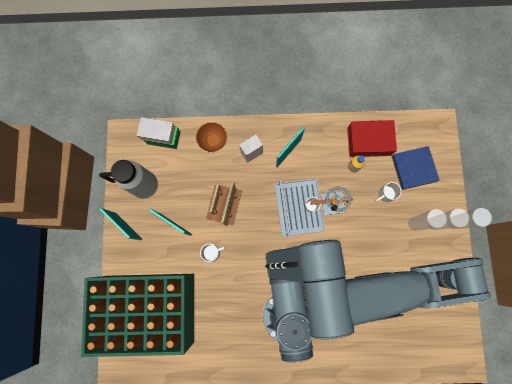

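View pics/side.png

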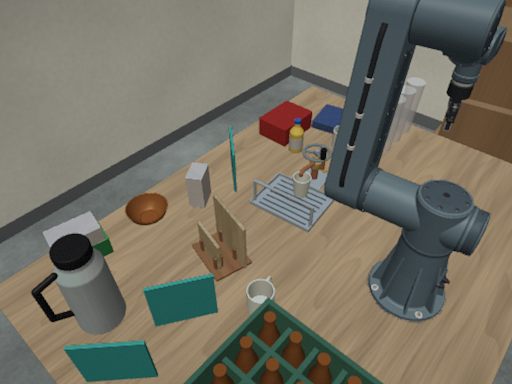

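The top picture shows the rack at (223,204) with two plywood boards. The tray is at (300,207), with its rail at the left end (~278), and the wheel is at (337,201).

Candidates for the splash board:
- plywood tall board in the rack: top (230,203), side (230,230)
- turquoise boards: top (290,147), (170,222), (120,224)
- serving board: side (210,240)

I choose the tall plywood one.

Run:
```python
from h import *
np.set_printoptions(precision=1,suppress=True)
for c in ("top","side"):
    z=np.load(c+".npz"); P=cloud(c,z["d"]); ok=z["d"]>0
    X,Y,Z=P[...,0],P[...,1],P[...,2]
    def line(n,m):
        q=P[m&ok]; 
        if len(q)<5: print(c,n,len(q));return
        a=q.mean(0); u,s,v=np.linalg.svd((q-a)[:,:2]); t=(q-a)[:,:2]@v[0]
        print(c,n,len(q),a,"dir",np.degrees(np.arctan2(v[0,1],v[0,0]))%180,"ext",t.min(),t.max(),"zmax",q[:,2].max(), "end mid",a[:2]+v[0]*(t.min()+t.max())/2)
    rk=(X>380)&(X<620)&(Y>150)&(Y<380)
    line("splash top",rk&(Z>165)&(Z<215))
    line("serv top",rk&(Z>95)&(Z<140)&(Y>0))
    line("base",rk&(Z>6)&(Z<20))
    st=(X>350)&(X<620)&(Y>-60)&(Y<60)
    line("rail",st&(Z>90)&(Z<118))
    w=(X>400)&(X<600)&(Y<-150)&(Y>-300)
    line("wheel",w&(Z>126)&(Z<146)); line("handle",w&(Z>165)&(Z<200))
    cu=(X>400)&(X<600)&(Y<-60)&(Y>-200)
    line("cuprim",cu&(Z>75)&(Z<95))
    tr=(X>300)&(X<650)&(Y<60)&(Y>-250); line("tray",tr&(Z>8)&(Z<25))
a=cv2.imread("pics/side.png")[180:290,170:270]; b=cv2.imread("pics/side.png")[130:240,240:340]
cv2.imwrite("pics/c1.png",cv2.resize(np.hstack([a,b]),(800,440),interpolation=2))
```

```text
top splash top 126 [496.7 249.3 189.3] dir 164.6608186856131 ext -89.2140713724948 87.38401083424965 zmax 201.97433157825208 end mid [497.6 249.1]
top serv top 138 [514.8 290.1 118. ] dir 5.3311957562367525 ext -74.2856978422736 104.42127177410951 zmax 139.3164125857843 end mid [499.8 288.7]
top base 621 [505.2 274.7  11.6] dir 173.76760970301916 ext -117.64009452167855 133.80778744772599 zmax 19.997305130967334 end mid [497.2 275.6]
top rail 149 [481.4   4.7 104. ] dir 5.67637504463778 ext -121.51989665056342 121.62187379127427 zmax 113.2637936332003 end mid [481.4   4.6]
top wheel 234 [ 509.  -230.7  135.3] dir 66.19618991309258 ext -55.164648374469905 54.144475424112464 zmax 145.98645420903085 end mid [ 509.2 -230.2]
top handle 26 [ 463.4 -201.9  180.7] dir 159.72678146101282 ext -11.772297827607533 8.967888135494947 zmax 188.42263262291794 end mid [ 464.7 -202.4]
top cuprim 43 [ 497.3 -123.9   85. ] dir 95.54179332103627 ext -33.205138648367694 69.83044547312268 zmax 94.7361306084183 end mid [ 499.1 -142.1]
top tray 694 [485.5 -84.5  11.9] dir 148.97181462178216 ext -190.10598318
[... 558 characters left out ...]
555149247704 ext -129.2797663162473 117.99693536731142 zmax 112.60310015137657 end mid [485.1   7.4]
side wheel 273 [ 508.4 -223.2  137.2] dir 133.36358823438835 ext -58.118951195227446 54.15330910506647 zmax 145.77309450946632 end mid [ 509.7 -224.7]
side handle 45 [ 464.5 -198.6  179.6] dir 158.40994678195386 ext -12.881319453406501 10.071100428817699 zmax 191.61600486783277 end mid [ 465.8 -199.1]
side cuprim 105 [ 491.9 -121.    83.6] dir 109.05255630211211 ext -38.626064753775985 30.986054268057618 zmax 92.15723974256025 end mid [ 493.2 -124.6]
side tray 1042 [489.9 -77.4  12.4] dir 88.57516925949005 ext -171.9207848223694 135.05050886731087 zmax 24.931979188981586 end mid [489.5 -95.8]
```

View pics/c1.png

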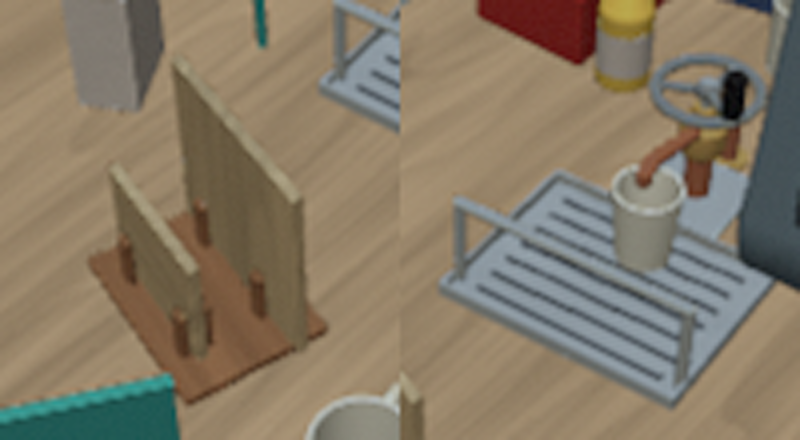

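The crop confirms it: the tall plywood board stands in the rack slot nearer the tap. I'll write a planner that converts targets to tool-axis shifts.

```bash
cat >> h.py <<'E'
def Rt(yaw,lean=0,ldir=0):
    """tool down, tool y along world angle yaw (deg), then leaned by `lean` deg so its back goes toward world angle ldir"""
    y=np.array([np.cos(np.radians(yaw)),np.sin(np.radians(yaw)),0]); z=np.array([0,0,-1.]); x=np.cross(y,z)
    R0=R.from_matrix(np.stack([x,y,z],1)); a=np.radians(ldir)
    return R.from_rotvec(np.radians(lean)*np.array([-np.sin(a),np.cos(a),0]))*R0
def now():
    o=env.get_obs(); return np.array(o["tcp_pos"]),R.from_quat(o["tool_rot"]),o
def plan(p,Rg):
    "rotate in place first (rotvec in tool axes), then shift in the NEW tool axes (cm)"
    p0,R0,o=now(); print("t",o["clock"],"tcp",p0,"| rot",np.round((R0.inv()*Rg).as_rotvec(),3),"| then shift cm",np.round(Rg.inv().apply(p-p0)/10,2),"| shift in present axes",np.round(R0.inv().apply(p-p0)/10,2),"F",np.round(o["ft_force"],1))
E
python3 - <<'E'
from h import *
p,Q,o=now(); print(Q.as_matrix(), Q.as_quat(),o["joint_pos"])
for yw in (75,255): plan(np.array([498,180,380]),Rt(yw))
T=K("wrist")[3]; print(T, K("wrist")[0])
E
```

```text
[[ 9.51774839e-01  3.06797419e-01  2.04620297e-05]
 [ 3.06797419e-01 -9.51774839e-01 -4.72044803e-06]
 [ 1.80270237e-05  1.07705015e-05 -1.00000000e+00]] [9.87870143e-01 1.55282261e-01 9.74041316e-06 3.92028995e-06] [-1.46527150e+00  1.80785532e-01  1.60701277e+00  2.03277783e-05
  1.35378750e+00 -2.06305894e-01]
t 1.4 tcp [ 176.4316222  -547.27754239  249.99042022] | rot [ 0.     0.    -2.568] | then shift cm [-12.24  78.57 -13.  ] | shift in present axes [ 52.92 -59.35 -13.  ] F [-0.2  0.1  0.4]
t 1.4 tcp [ 176.4316222  -547.27754239  249.99042022] | rot [ 0.    -0.     0.574] | then shift cm [ 12.24 -78.57 -13.  ] | shift in present axes [ 52.92 -59.35 -13.  ] F [-0.2  0.1  0.4]
[[ 3.07117901e-01 -9.02730646e-01 -3.01257325e-01  2.54962736e+02]
 [-9.51671363e-01 -2.91477282e-01 -9.67605911e-02 -5.22496954e+02]
 [-4.60915349e-04  3.16414879e-01 -9.48620795e-01  3.74346460e+02]
 [ 0.00000000e+00  0.00000000e+00  0.00000000e+00  1.00000000e+00]] 327.240638382243
```

```bash
cat >> h.py <<'E'
def rows(p,Rg,n,turn=None,g=1,start=None):
    "n equal rows from here to pose p,Rg; turn = rotvec in tool axes to force the sense"
    p0,R0=start or now()[:2]; rv=(R0.inv()*Rg).as_rotvec() if turn is None else np.array(turn)
    out=[]; pc,Rc=p0,R0
    for k in range(1,n+1):
        t=p0+(p-p0)*k/n; s=np.round(Rc.inv().apply(t-pc)/10,1); r=np.round(rv/n,3)
        out.append([g]+[float(v)+0 for v in s]+[float(v)+0 for v in r]); pc=pc+Rc.apply(s*10); Rc=Rc*R.from_rotvec(r)
    print(str(out).replace(" ","")); print("max step mm",np.linalg.norm(p-p0)/n,"end err",np.round(p-pc,1))
    return pc,Rc
E
python3 - <<'E'
from h import *
s=rows(np.array([470,-150,400]),None,12,turn=[0,0,-1.284])
rows(np.array([500,190,400]),Rt(75),12,start=s)
E
```

```text
[[1,3.3,-2.4,-1.3,0.0,0.0,-0.107],[1,3.6,-2.0,-1.2,0.0,0.0,-0.107],[1,3.8,-1.7,-1.3,0.0,0.0,-0.107],[1,3.9,-1.2,-1.2,0.0,0.0,-0.107],[1,4.1,-0.8,-1.3,0.0,0.0,-0.107],[1,4.1,-0.3,-1.2,0.0,0.0,-0.107],[1,4.1,0.0,-1.3,0.0,0.0,-0.107],[1,4.1,0.6,-1.2,0.0,0.0,-0.107],[1,4.0,0.9,-1.3,0.0,0.0,-0.107],[1,3.9,1.4,-1.2,0.0,0.0,-0.107],[1,3.7,1.8,-1.3,0.0,0.0,-0.107],[1,3.5,2.1,-1.2,0.0,0.0,-0.107]]
max step mm 43.020885767058594 end err [ 0.2 -0.3  0. ]
[[1,2.8,0.3,0.0,0.0,0.0,-0.107],[1,2.8,0.6,0.0,0.0,0.0,-0.107],[1,2.7,1.0,0.0,0.0,0.0,-0.107],[1,2.6,1.2,0.0,0.0,0.0,-0.107],[1,2.4,1.4,0.0,0.0,0.0,-0.107],[1,2.3,1.7,0.0,0.0,0.0,-0.107],[1,2.0,2.0,0.0,0.0,0.0,-0.107],[1,1.9,2.1,0.0,0.0,0.0,-0.107],[1,1.6,2.4,0.0,0.0,0.0,-0.107],[1,1.3,2.5,0.0,0.0,0.0,-0.107],[1,1.1,2.6,0.0,0.0,0.0,-0.107],[1,0.8,2.8,0.0,0.0,0.0,-0.107]]
max step mm 28.421380109600587 end err [-0.1 -0.5  0. ]
```

```bash
python3 -m creep '[[1,3.3,-2.4,-1.3,0,0,-0.107],[1,3.6,-2,-1.2,0,0,-0.107],[1,3.8,-1.7,-1.3,0,0,-0.107],[1,3.9,-1.2,-1.2,0,0,-0.107],[1,4.1,-0.8,-1.3,0,0,-0.107],[1,4.1,-0.3,-1.2,0,0,-0.107],[1,4.1,0,-1.3,0,0,-0.107],[1,4.1,0.6,-1.2,0,0,-0.107],[1,4,0.9,-1.3,0,0,-0.107],[1,3.9,1.4,-1.2,0,0,-0.107],[1,3.7,1.8,-1.3,0,0,-0.107],[1,3.5,2.1,-1.2,0,0,-0.107]]'
python3 -m creep '[[1,0,0,0,0,0,0],[1,0,0,0,0,0,0]]'
python3 - <<'E'
from h import *
p,d=env.capture("wrist"); f,cx,cy,T=K("wrist"); np.savez("w1.npz",p=p,d=d,T=T); save("w1.png",p)
plan(np.array([470,-150,400]),Rt(1))
P=cloud("wrist",d); X,Y,Z=P[...,0],P[...,1],P[...,2]; ok=d>0
for n,m in [("rail",(abs(Y)<45)&(Z>90)&(Z<115)&(X>340)&(X<620)),("handle",(Y<-150)&(Z>170)&(Z<195)&(X<520)),("wheel",(Y<-150)&(Y>-300)&(Z>131)&(Z<145)&(X>430)&(X<580)),("cuprim",(Y<-60)&(Y>-180)&(Z>78)&(Z<95)&(X>420)&(X<560))]:
    q=P[m&ok]; 
    if len(q)<5: print(n,len(q)); continue
    a=q.mean(0); v=np.linalg.svd((q-a)[:,:2],full_matrices=False)[2][0]; t=(q-a)[:,:2]@v
    (c,r)=cv2.minEnclosingCircle(q[:,:2].astype(np.float32))
    print(n,len(q),a,"zmed",np.percentile(q[:,2],[5,50,95]),"dir",np.degrees(np.arctan2(v[1],v[0]))%180,"mid",a[:2]+v*(t.min()+t.max())/2,t.max()-t.min(),"circ",c,r)
for n,z in [("wheel_hub",137),("handle_mid",162),("handle",138),("cup",4)]:
    for r in env.place_of(n,"wrist")[:1]: print(n,r["score"],r["at"],ray_z("wrist",r["at"],z))
E
```

```text
clock: 2.6
tcp_pos: [470.6, -148.2, 400.8]
tool_rot: [0.697, 0.717, 0.0, 0.0]
ft_force: [0.2, -0.2, -0.8]
gripper_width: 1.001
gripper_force: 0.0
clock: 2.8
tcp_pos: [470.1, -149.1, 400.1]
tool_rot: [0.698, 0.716, -0.0, 0.0]
ft_force: [-0.2, -0.8, -1.6]
gripper_width: 1.003
gripper_force: 0.0
t 2.85 tcp [ 469.50456783 -149.87932334  399.57632523] | rot [-0.001  0.     0.007] | then shift cm [-0.01  0.05 -0.04] | shift in present axes [-0.01  0.05 -0.04] F [ 0.3  0.5 -0.1]
rail 2466 [484.88694173   0.49423494 104.7020843 ] zmed [101.42267179 105.0220627  106.96980462] dir 5.67381961468908 mid [4.84309095e+02 4.36824874e-01] 246.52308966005808 circ (484.30670166015625, 0.46102142333984375) 123.26399993896484
handle 325 [ 464.64934191 -204.43170825  182.22938724] zmed [173.5095925  183.42977865 184.99057172] dir 81.83087229214124 mid [ 464.42565591 -205.98992854] 20.51900977434392 circ (464.8019104003906, -206.2311553955078) 10.929851531982422
wheel 2545 [ 511.86526653 -230.64408104  135.70918136] zmed [132.30872128 135.74830383 139.93057904] dir 76.10459573464492 mid [ 511.37004925 -232.64584975] 110.10376773205573 circ (504.8504943847656, -231.60000610351562) 58.1534538269043
cuprim 497 [ 494.81097124 -126.21128039   85.01909436] zmed [79.77559409 85.53565797 87.24868767] dir 14.566573058917673 mid [ 494.00364975 -126.42106901] 67.06578174442674 circ (494.4399108886719, -127.57078552246094) 33.709598541259766
wheel_hub 0.82 [282.5, 218.2] [ 506.51022516 -229.14705801  137.        ]
handle_mid 0.8 [248.5, 208.0] [ 463.09153524 -206.99885593  162.        ]
handle 0.61 [247.0, 201.2] [ 460.69618679 -207.20450825  138.        ]
cup 0.65 [269.7, 127.0] [ 491.81245567 -130.84180047    4.        ]
```

View pics/w1.png

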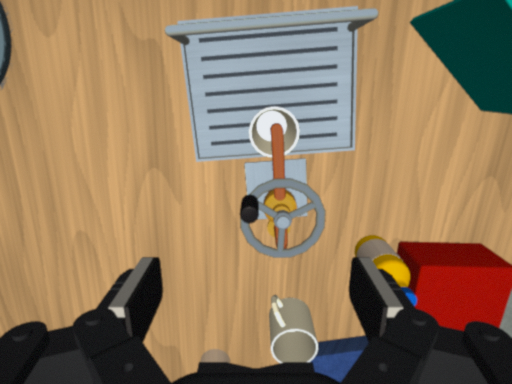

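Wrist view: the wheel hub is at (282,218), the black handle at (249,208), the cup at (273,130), and the rail runs along the top from (175,30) to (372,15). The positions agree with the given sizes (handle to hub 50 mm). Next, over the rack.

```bash
python3 -m creep '[[1,2.8,0.3,0,0,0,-0.107],[1,2.8,0.6,0,0,0,-0.107],[1,2.7,1,0,0,0,-0.107],[1,2.6,1.2,0,0,0,-0.107],[1,2.4,1.4,0,0,0,-0.107],[1,2.3,1.7,0,0,0,-0.107],[1,2,2,0,0,0,-0.107],[1,1.9,2.1,0,0,0,-0.107],[1,1.6,2.4,0,0,0,-0.107],[1,1.3,2.5,0,0,0,-0.107],[1,1.1,2.6,0,0,0,-0.107],[1,0.8,2.8,0,0,0,-0.107]]'
python3 -m creep '[[1,0,0,0,0,0,0],[1,0,0,0,0,0,0]]' >/dev/null
python3 - <<'E'
from h import *
p,d=env.capture("wrist"); save("w2.png",p)
P=cloud("wrist",d); X,Y,Z=P[...,0],P[...,1],P[...,2]; ok=d>0
rk=(X>380)&(X<620)&(Y>180)&(Y<360)
for n,m in [("splash",rk&(Z>184)&(Z<200)),("serv",rk&(Z>116)&(Z<130))]:
    q=P[m&ok]; 
    if len(q)<5: print(n,len(q)); continue
    (c,s,a)=cv2.minAreaRect(q[:,:2].astype(np.float32)); v=np.linalg.svd((q-q.mean(0))[:,:2],full_matrices=False)[2][0]
    print(n,len(q),np.percentile(q[:,2],[5,50,95]),c,s,a,"dir",np.degrees(np.arctan2(v[1],v[0]))%180)
for r in env.place_of("board_top","wrist")[:2]: print(r["score"],r["at"],ray_z("wrist",r["at"],192))
plan(np.array([498,250,165]),Rt(75))
E
```

```text
clock: 4.25
tcp_pos: [500.3, 190.4, 399.7]
tool_rot: [0.13, 0.992, -0.0, -0.0]
ft_force: [-0.2, 0.7, 0.2]
gripper_width: 1.001
gripper_force: 0.0
splash 1883 [187.63791927 192.38881102 193.72676067] (500.1739807128906, 247.00711059570312) (10.462453842163086, 179.4071807861328) 74.66242218017578 dir 164.65318097522987
serv 1151 [117.97547363 122.37050743 125.97815468] (509.2174072265625, 280.82366943359375) (80.43403625488281, 177.65773010253906) 74.65205383300781 dir 175.63676965774897
0.63 [311.4, 150.3] [498.72594569 249.22945618 192.        ]
0.17 [291.5, 133.3] [476.57825727 233.49060482 192.        ]
t 4.55 tcp [500.24310189 189.2281071  399.77827147] | rot [-0.001 -0.    -0.003] | then shift cm [ 1.79  5.81 23.48] | shift in present axes [ 1.8   5.82 23.48] F [ 0.4 -0.6  0.1]
```

View pics/w2.png

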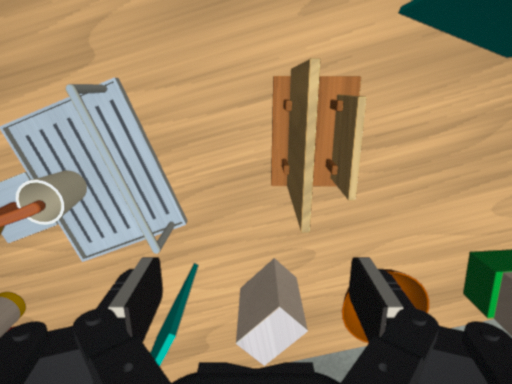

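Wrist view: the splash board's top edge runs (315,60)–(305,230), with the serving board at (350,150). The rectangle is 179 x 10.5 mm at height 192, so it is the right board. I'll go down onto it.

```bash
python3 -m creep '[[1,0.8,2.8,0,0,0,0],[1,0.7,2.8,0,0,0,0],[0.6,0,0,2.4,0,0,-0.006],[0.6,0,0,4,0,0,0],[0.6,0,0,4,0,0,0],[0.6,0,0,4,0,0,0],[0.6,0,0,3,0,0,0],[0.6,0,0,2.5,0,0,0],[0.6,0,0,2,0,0,0],[0.6,0,0,1.5,0,0,0],[0.6,0,0,0,0,0,0],[0.6,0,0,0,0,0,0]]' 60
python3 -c "
from h import *
plan(np.array([500.2,247,166]),Rt(74.66))"
```

```text
clock: 5.75
tcp_pos: [500.7, 248.0, 166.6]
tool_rot: [0.128, 0.992, 0.0, 0.0]
ft_force: [-0.6, -1.2, 1.1]
gripper_width: 0.597
gripper_force: 0.0
t 5.75 tcp [500.68111474 247.98074259 166.59999904] | rot [0.    0.001 0.011] | then shift cm [ 0.02 -0.11  0.06] | shift in present axes [ 0.02 -0.11  0.06] F [-0.6 -1.2  1.1]
```

```bash
python3 -m creep '[[0,0,-0.1,0,0,0,0.01],[0,0,0,0,0,0,0],[0,0,0,0,0,0,0],[0,0,0,0,0,0,0],[0,0,0,0,0,0,0],[0,0,0,0,0,0,0],[0,0,0,-1,0,0,0],[0,0,0,-2,0,0,0],[0,0,0,-3,0,0,0],[0,0,0,-4,0,0,0],[0,0,0,-3,0,0,0],[0,0,0,0,0,0,0]]' 60
python3 - <<'E'
from h import *
a=np.radians(5.7); ex=np.array([np.cos(a),np.sin(a),0]); ey=np.array([-np.sin(a),np.cos(a),0])
rail=np.array([484.5,1.5,0]); S=rail-235*ey; print("hub",S)
th=21.7; L=154
foot=S+185*ey+[0,0,4+5*np.sin(np.radians(th))]
u=np.sin(np.radians(th))*ey+np.array([0,0,np.cos(np.radians(th))])
tgt=foot+L*u; print("foot",foot,"tcp",tgt)
pre=tgt+[0,0,120]
Rg=Rt(95.7,th,95.7)
print(Rg.as_matrix()[:,2],u)
s=rows(pre,Rg,12,g=0); plan(pre,Rg)
p,Q,o=now(); print(o["gripper_width"],o["gripper_force"])
E
```

```text
clock: 6.95
tcp_pos: [502.0, 248.2, 301.4]
tool_rot: [0.132, 0.991, 0.002, 0.004]
ft_force: [0.2, 0.6, -1.9]
gripper_width: 0.107
gripper_force: 58.6
hub [ 507.84014119 -232.33805894    0.        ]
foot [489.46598749 -48.2527785    5.84873379] tcp [483.81062156   8.40668133 148.9351498 ]
[ 0.03672316 -0.36791857 -0.92913257] [-0.03672316  0.36791857  0.92913257]
[[0,-0.4,-2.0,0.3,0.031,-0.005,-0.03],[0,-0.3,-1.9,0.3,0.031,-0.005,-0.03],[0,-0.2,-2.0,0.4,0.031,-0.005,-0.03],[0,-0.2,-2.0,0.4,0.031,-0.005,-0.03],[0,-0.2,-1.9,0.5,0.031,-0.005,-0.03],[0,0.0,-2.0,0.6,0.031,-0.005,-0.03],[0,-0.1,-1.9,0.7,0.031,-0.005,-0.03],[0,0.1,-1.9,0.6,0.031,-0.005,-0.03],[0,0.1,-1.8,0.8,0.031,-0.005,-0.03],[0,0.2,-1.9,0.8,0.031,-0.005,-0.03],[0,0.2,-1.8,0.9,0.031,-0.005,-0.03],[0,0.3,-1.8,0.9,0.031,-0.005,-0.03]]
max step mm 20.21830401219653 end err [0.1 0.2 0.1]
t 6.95 tcp [501.96052132 248.16238097 301.37092163] | rot [ 0.377 -0.061 -0.362] | then shift cm [  4.19 -20.8   11.77] | shift in present axes [ -4.52 -23.63   3.17] F [ 0.2  0.6 -1.9]
0.10689925291937719 58.596264123916626
```

```bash
python3 -m creep '[[0,-0.4,-2,0.3,0.031,-0.005,-0.03],[0,-0.3,-1.9,0.3,0.031,-0.005,-0.03],[0,-0.2,-2,0.4,0.031,-0.005,-0.03],[0,-0.2,-2,0.4,0.031,-0.005,-0.03],[0,-0.2,-1.9,0.5,0.031,-0.005,-0.03],[0,0,-2,0.6,0.031,-0.005,-0.03],[0,-0.1,-1.9,0.7,0.031,-0.005,-0.03],[0,0.1,-1.9,0.6,0.031,-0.005,-0.03],[0,0.1,-1.8,0.8,0.031,-0.005,-0.03],[0,0.2,-1.9,0.8,0.031,-0.005,-0.03],[0,0.2,-1.8,0.9,0.031,-0.005,-0.03],[0,0.3,-1.8,0.9,0.031,-0.005,-0.03]]'
python3 -m creep '[[0,0,0,0,0,0,0],[0,0,0,0,0,0,0],[0,0,0,0,0,0,0]]' > /dev/null
python3 - <<'E'
from h import *
tgt=np.array([483.8,8.4,148.9]); Rg=Rt(95.7,21.7,95.7)
plan(tgt,Rg); rows(tgt+[0,0,12],Rg,10,g=0)
out=[]
for c in ("wrist","side"):
    p,d=env.capture(c); out.append(p)
    for n in ("board_foot","board_top"):
        for r in env.place_of(n,c)[:1]: print(c,n,r["score"],r["at"],ray_z(c,r["at"],126 if n=="board_foot" else 293))
save("w3.png",np.hstack([cv2.resize(out[0],(400,300)),cv2.resize(out[1][100:250,200:400],(400,300))]))
E
```

```text
clock: 8.15
tcp_pos: [480.1, 6.9, 262.1]
tool_rot: [-0.049, 0.981, -0.186, 0.003]
ft_force: [-0.8, -0.3, -2.8]
gripper_width: 0.109
gripper_force: 58.8
t 8.45 tcp [481.17874731   8.09323161 263.74207159] | rot [ 0.005 -0.009  0.001] | then shift cm [-0.26  4.25 10.67] | shift in present axes [-0.36  4.19 10.69] F [-0.   0.3 -2. ]
[[0,0.0,0.4,1.0,0.001,-0.001,0.0],[0,-0.1,0.4,0.9,0.001,-0.001,0.0],[0,0.0,0.3,1.0,0.001,-0.001,0.0],[0,0.0,0.4,0.9,0.001,-0.001,0.0],[0,-0.1,0.4,1.0,0.001,-0.001,0.0],[0,0.0,0.4,0.9,0.001,-0.001,0.0],[0,0.0,0.3,1.0,0.001,-0.001,0.0],[0,-0.1,0.4,0.9,0.001,-0.001,0.0],[0,0.0,0.4,1.0,0.001,-0.001,0.0],[0,0.0,0.4,1.0,0.001,-0.001,0.0]]
max step mm 10.287592896714745 end err [0.1 0.2 0.4]
wrist board_foot 0.66 [273.5, 338.3] [642.10615207 -10.91948073 126.        ]
wrist board_top 0.69 [256.3, 314.7] [475.05804884  18.70522845 293.        ]
side board_foot 0.97 [185.5, 318.7] [361.0205616  551.28281769 126.        ]
side board_top 0.76 [106.5, 344.5] [348.50360132 741.21769016 293.        ]
```

View pics/w3.png

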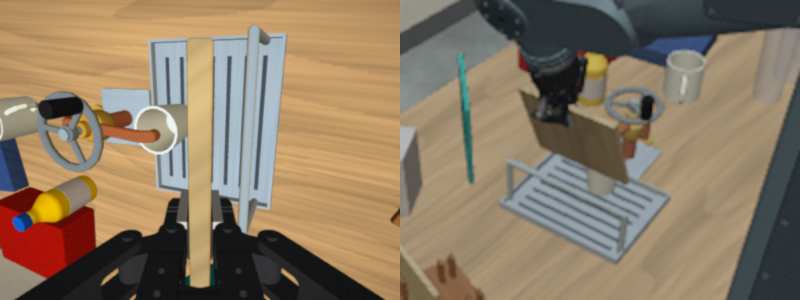

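The board is held over the tray, leaning the right way, between the cup (wrist half, (158,130)) and the rail (250,125). I'll lower it.

```bash
python3 -m creep '[[0,0,0.4,1,0.001,-0.001,0],[0,-0.1,0.4,0.9,0.001,-0.001,0],[0,0,0.3,1,0,-0.001,0],[0,0,0.4,0.9,0,-0.001,0],[0,-0.1,0.4,1,0.001,-0.001,0],[0,0,0.4,0.9,0,-0.001,0],[0,0,0.3,1,0.001,-0.001,0],[0,-0.1,0.4,0.9,0,-0.001,0],[0,0,0.4,1,0.001,-0.001,0],[0,0,0.4,1,0,0,0],[0,0,0,0,0,0,0],[0,0,0,0,0,0,0]]'
python3 - <<'E'
from h import *
tgt=np.array([483.8,8.4,148.9]); Rg=Rt(95.7,21.7,95.7)
plan(tgt,Rg)
p,d=env.capture("side"); P=cloud("side",d); X,Y,Z=P[...,0],P[...,1],P[...,2]
save("s4.png",cv2.resize(p[130:250,240:340],(500,600)))
E
```

```text
clock: 9.95
tcp_pos: [483.8, 7.7, 160.7]
tool_rot: [-0.049, 0.981, -0.188, 0.009]
ft_force: [0.4, -0.1, -2.5]
gripper_width: 0.11
gripper_force: 58.9
t 9.95 tcp [483.8146881    7.67041572 160.70385628] | rot [-0.001  0.     0.001] | then shift cm [-0.01  0.5   1.07] | shift in present axes [-0.01  0.51  1.07] F [ 0.4 -0.1 -2.5]
```

View pics/s4.png

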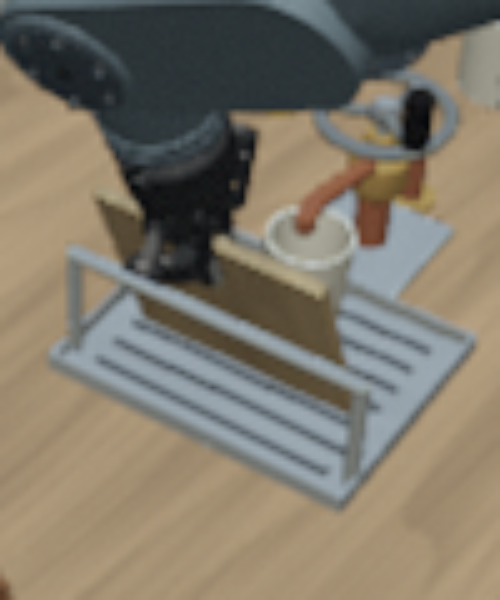

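The board hangs just above the tray floor behind the rail. I'll lower it the last centimetre.

```bash
python3 -m creep '[[0,0,0.1,0.28,0,0,0],[0,0,0.1,0.28,0,0,0],[0,0,0.1,0.25,0,0,0],[0,0,0,0,0,0,0]]'; python3 -m creep '[[0,0,0.1,0.2,0,0,0],[0,0,0,0,0,0,0]]'
```

```text
clock: 10.4
tcp_pos: [483.6, 7.5, 151.9]
tool_rot: [-0.049, 0.981, -0.188, 0.009]
ft_force: [-0.6, 0.5, -2.3]
gripper_width: 0.111
gripper_force: 59.0
clock: 10.6
tcp_pos: [484.0, 7.7, 150.0]
tool_rot: [-0.049, 0.981, -0.188, 0.01]
ft_force: [0.1, -0.1, -1.9]
gripper_width: 0.112
gripper_force: 59.1
```

```bash
python3 -m creep '[[0,0,0.1,0.2,0,0,0],[0,0,0,0,0,0,0]]'|sed -n 1,4p; python3 -m creep '[[0,0,0.1,0.1,0,0,0],[0,0,0,0,0,0,0]]'|sed -n 1,4p; python3 -m creep '[[0,0,0.05,0.1,0,0,0],[0,0,0,0,0,0,0]]'|sed -n 1,4p
```

```text
clock: 10.8
tcp_pos: [484.3, 8.0, 149.6]
tool_rot: [-0.049, 0.981, -0.189, 0.01]
ft_force: [-5.6, 3.6, 12.1]
clock: 11.0
tcp_pos: [484.4, 8.4, 149.4]
tool_rot: [-0.049, 0.981, -0.189, 0.01]
ft_force: [-10.0, 5.7, 20.1]
clock: 11.2
tcp_pos: [484.5, 8.6, 149.3]
tool_rot: [-0.049, 0.981, -0.19, 0.01]
ft_force: [-12.8, 6.8, 28.5]
```

```bash
python3 -m creep '[[0,0,-0.1,-0.25,0,0,0],[0,0,0,0,0,0,0],[0.3,0,0,0,0,0,0],[0.3,0,0,0,0,0,0],[0.3,0,0,0,0,0,0],[0.3,0,0,0,0,0,0]]'
python3 - <<'E'
from h import *
p,d=env.capture("side"); save("s5.png",cv2.resize(p[130:250,240:340],(500,600)))
E
```

```text
clock: 11.8
tcp_pos: [483.6, 8.4, 147.8]
tool_rot: [-0.049, 0.981, -0.188, 0.009]
ft_force: [0.1, -0.2, 0.2]
gripper_width: 0.304
gripper_force: 0.0
```

View pics/s5.png

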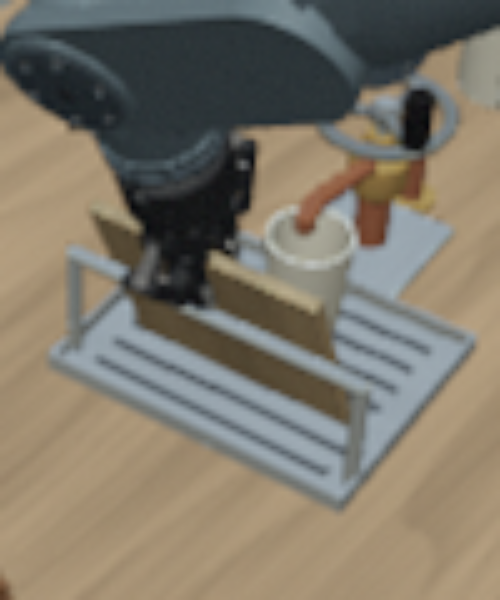

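The board leans on the rail, released. I'll withdraw along the tool axis.

```bash
python3 -m creep '[[0.3,0,0,-0.5,0,0,0],[0.3,0,0,-1,0,0,0],[0.3,0,0,-2,0,0,0],[0.3,0,0,-3,0,0,0],[0.3,0,0,-4,0,0,0],[0.4,0,0,-4,0,0,0],[0.4,0,0,-3,0,0,0]]'
python3 - <<'E'
from h import *
print(now()[2]["joint_pos"].round(2))
p=np.array([440,-150,310.]); s=rows(p,Rt(95.7),12,g=0.6);
E
```

```text
clock: 12.55
tcp_pos: [477.6, 74.2, 314.2]
tool_rot: [-0.049, 0.981, -0.188, 0.011]
ft_force: [0.9, 0.7, 0.8]
gripper_width: 0.401
gripper_force: 0.0
[ 0.14 -0.02  1.74 -0.38  1.45 -1.48]
[[0.6,0.5,-1.7,0.7,-0.032,0.0,0.0],[0.6,0.5,-1.7,0.7,-0.032,0.0,0.0],[0.6,0.5,-1.7,0.6,-0.032,0.0,0.0],[0.6,0.5,-1.8,0.5,-0.032,0.0,0.0],[0.6,0.5,-1.7,0.5,-0.032,0.0,0.0],[0.6,0.5,-1.8,0.4,-0.032,0.0,0.0],[0.6,0.5,-1.8,0.4,-0.032,0.0,0.0],[0.6,0.5,-1.8,0.3,-0.032,0.0,0.0],[0.6,0.5,-1.8,0.3,-0.032,0.0,0.0],[0.6,0.5,-1.8,0.2,-0.032,0.0,0.0],[0.6,0.5,-1.8,0.1,-0.032,0.0,0.0],[0.6,0.5,-1.9,0.1,-0.032,0.0,0.0]]
max step mm 18.943302893648696 end err [-0.   0.4  0.1]
```

```bash
python3 -m creep '[[0.6,0.5,-1.7,0.7,-0.032,0,0],[0.6,0.5,-1.7,0.7,-0.032,0,0],[0.6,0.5,-1.7,0.6,-0.032,0,0],[0.6,0.5,-1.8,0.5,-0.032,0,0],[0.6,0.5,-1.7,0.5,-0.032,0,0],[0.6,0.5,-1.8,0.4,-0.032,0,0],[0.6,0.5,-1.8,0.4,-0.032,0,0],[0.6,0.5,-1.8,0.3,-0.032,0,0],[0.6,0.5,-1.8,0.3,-0.032,0,0],[0.6,0.5,-1.8,0.2,-0.032,0,0],[0.6,0.5,-1.8,0.1,-0.032,0,0],[0.6,0.5,-1.9,0.1,-0.032,0,0]]'
python3 -m creep '[[0.6,0,0,0,0,0,0],[0.6,0,0,0,0,0,0]]' >/dev/null
python3 - <<'E'
from h import *
p,d=env.capture("wrist"); save("w6.png",p)
P=cloud("wrist",d); X,Y,Z=P[...,0],P[...,1],P[...,2]; ok=d>0
def rep(n,m):
    q=P[m&ok]
    if len(q)<8: return print(n,len(q))
    c,r=cv2.minEnclosingCircle(q[:,:2].astype(np.float32)); print(n,len(q),q.mean(0).round(1),"circ",np.round(c,1),round(r,1))
rep("handle top",(X>430)&(X<500)&(Y>-240)&(Y<-170)&(Z>180)&(Z<188))
w=(X>440)&(X<575)&(Y>-300)&(Y<-165)&(Z>133)&(Z<140); q=P[w&ok][:,:2]
# rim circle fit (r=50 band)
from scipy.optimize import least_squares
f=lambda a:np.maximum(abs(np.hypot(*(q-a).T)-50)-6,0)
s=least_squares(f,[507,-231],loss="soft_l1"); print("hub fit",s.x,len(q))
for n,z in [("wheel_hub",137),("handle_mid",162),("board_top",170),("board_foot",4)]:
    for r in env.place_of(n,"wrist")[:1]: print(n,r["score"],r["at"],ray_z("wrist",r["at"],z))
m=(X>370)&(X<610)&(Y>-90)&(Y<60)&(Z>150)&(Z<185); 
qq=P[m&ok]; 
if len(qq)>10: print("board top",len(qq),qq[:,2].max(),cv2.minAreaRect(qq[qq[:,2]>qq[:,2].max()-10][:,:2].astype(np.float32)))
plan(np.array([464.5,-205.5,168]),Rt(95.7))
E
```

```text
clock: 13.75
tcp_pos: [439.5, -152.0, 307.8]
tool_rot: [-0.051, 0.999, 0.002, 0.001]
ft_force: [-0.2, 0.1, 0.5]
gripper_width: 0.6
gripper_force: 0.0
handle top 525 [ 464.1 -204.8  183.8] circ [ 464.9 -205.1] 10.7
hub fit [ 509.17787774 -228.01562641] 3208
wheel_hub 0.71 [166.2, 232.2] [ 505.34758311 -231.71526053  137.        ]
handle_mid 0.7 [191.5, 205.3] [ 464.89560804 -203.78749868  162.        ]
board_foot 0.73 [308.3, 347.9] [755.68379413 -30.14092369   4.        ]
board top 5284 175.45835762255408 ((469.61181640625, 16.557945251464844), (152.55654907226562, 15.310707092285156), 6.002755641937256)
t 14.2 tcp [ 439.71132238 -150.57681795  306.78739176] | rot [0.004 0.    0.002] | then shift cm [-1.92 -5.71 13.88] | shift in present axes [-1.9  -5.77 13.86] F [-0.1 -0.   0.4]
```

View pics/w6.png

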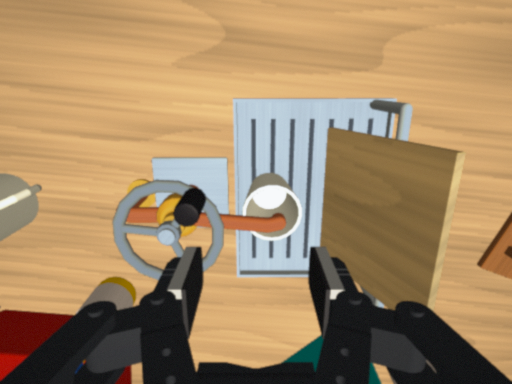

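Wrist view: the board leans on the rail (upper edge (455,160)–(430,300)). The cup at (272,207) is untouched, with the handle at (189,207) and the hub at (166,232). I'll take the handle.

```bash
python3 -m creep '[[0.6,-1,-2.9,0,0.004,0,0],[0.6,-0.9,-2.9,0,0,0,0],[0.6,0,0,3.5,0,0,0],[0.6,0,0,4,0,0,0],[0.6,0,0,3,0,0,0],[0.6,0,0,2,0,0,0],[0.6,0,0,1.3,0,0,0],[0,0,0,0,0,0,0],[0,0,0,0,0,0,0],[0,0,0,0,0,0,0],[0,0,0,0,0,0,0]]' 60
python3 - <<'E'
from h import *
p,Q,o=now(); H=np.array([507.2,-230.5,0]); v=(p-H)[:2]; print(p,np.hypot(*v),np.degrees(np.arctan2(v[1],v[0])))
print(o["ft_force"],o["joint_pos"])
# clockwise rows, orientation fixed, 15deg each, from angle 149
pc=p.copy(); a0=np.arctan2(v[1],v[0])
out=[]
for k in range(1,25):
    a=a0-np.radians(10*k if k<=15 else 10*k); t=H+[50*np.cos(a),50*np.sin(a),p[2]]
    s=np.round(Q.inv().apply(t-pc)/10,2); s[2]=0; out.append([round(float(x),2) for x in s[:2]]); pc=pc+Q.apply(s*10)
print(out)
E
```

```text
clock: 15.3
tcp_pos: [464.7, -207.2, 169.5]
tool_rot: [-0.05, 0.999, -0.0, 0.001]
ft_force: [-1.5, 2.4, 2.4]
gripper_width: 0.239
gripper_force: 59.0
[ 464.69746857 -207.16949754  169.54557074] 48.48481744557747 151.2367227613814
[-1.4682606   2.42943708  2.44477515] [-6.53502031e-01  1.22812081e-01  1.84673123e+00  8.61360165e-04
  1.17110715e+00 -2.32518997e+00]
[[-0.43, 0.76], [-0.66, 0.56], [-0.75, 0.45], [-0.82, 0.3], [-0.86, 0.16], [-0.87, 0.01], [-0.86, -0.15], [-0.82, -0.29], [-0.76, -0.43], [-0.67, -0.55], [-0.57, -0.67], [-0.44, -0.75], [-0.3, -0.81], [-0.16, -0.86], [-0.01, -0.87], [0.15, -0.86], [0.29, -0.82], [0.43, -0.76], [0.55, -0.67], [0.66, -0.57], [0.75, -0.44], [0.82, -0.31], [0.86, -0.16], [0.87, -0.0]]
```

```bash
python3 -m creep '[[0,-0.43,0.76,0,0,0,0],[0,-0.66,0.56,0,0,0,0],[0,-0.75,0.45,0,0,0,0],[0,-0.82,0.3,0,0,0,0]]'|sed -n 2,4p;python3 -m creep '[[0,-0.86,0.16,0,0,0,0],[0,-0.87,0,0,0,0,0],[0,-0.86,-0.15,0,0,0,0],[0,-0.82,-0.29,0,0,0,0]]'|sed -n 2,4p;python3 -m creep '[[0,-0.76,-0.43,0,0,0,0],[0,-0.67,-0.55,0,0,0,0],[0,-0.57,-0.67,0,0,0,0],[0,-0.44,-0.75,0,0,0,0]]'|sed -n 2,6p
```

```text
tcp_pos: [489.4, -185.2, 169.6]
tool_rot: [-0.05, 0.999, -0.002, 0.001]
ft_force: [-2.2, -6.1, 0.5]
tcp_pos: [523.2, -184.0, 169.5]
tool_rot: [-0.05, 0.999, -0.001, -0.0]
ft_force: [-5.5, -3.2, 4.2]
tcp_pos: [550.1, -204.5, 169.5]
tool_rot: [-0.05, 0.999, 0.0, 0.0]
ft_force: [-4.5, 1.8, 7.4]
gripper_width: 0.243
gripper_force: 59.6
```

```bash
python3 -m creep '[[0,-0.3,-0.81,0,0,0,0],[0,-0.16,-0.86,0,0,0,0],[0,0,0,0,0,0,0]]'|sed -n 2,4p;python3 -m creep '[[0,0,-0.43,0,0,0,0],[0,0,0,0,0,0,0]]'|sed -n 2,4p;python3 -m creep '[[0,0.06,-0.43,0,0,0,0],[0,0,0,0,0,0,0]]'|sed -n 2,4p
```

```text
tcp_pos: [557.2, -222.0, 169.6]
tool_rot: [-0.05, 0.999, -0.001, 0.001]
ft_force: [0.4, -0.3, 4.3]
tcp_pos: [557.6, -225.5, 169.6]
tool_rot: [-0.05, 0.999, -0.0, 0.002]
ft_force: [3.7, 1.9, 3.7]
tcp_pos: [557.7, -227.1, 169.5]
tool_rot: [-0.05, 0.999, 0.002, 0.002]
ft_force: [4.4, 11.6, 7.8]
```

```bash
python3 -m creep '[[0,0.03,-0.3,0,0,0,0],[0,0,0,0,0,0,0]]'|sed -n 2,4p;python3 -m creep '[[0,0.03,-0.3,0,0,0,0],[0,0,0,0,0,0,0],[0,0,0,0,0,0,0]]'|sed -n 2,4p
```

```text
tcp_pos: [557.8, -227.5, 169.5]
tool_rot: [-0.051, 0.999, 0.004, 0.002]
ft_force: [4.8, 20.8, 11.9]
tcp_pos: [557.8, -227.8, 169.4]
tool_rot: [-0.051, 0.999, 0.006, 0.001]
ft_force: [4.2, 30.3, 16.0]
```

It's closed against the stop: the force rises to 30 N with no motion, and the handle stands at the station's +x as it should. I'll relax and work out the two turns back.

```bash
python3 -m creep '[[0,-0.06,0.7,0,0,0,0],[0,0,0,0,0,0,0],[0,0,0,0,0,0,0]]'|sed -n 1,4p
python3 - <<'E'
from h import *
q=np.array([(464.7,-207.2),(489.4,-185.2),(523.2,-184.0),(550.1,-204.5),(557.2,-222),(557.6,-225.5),(557.7,-227.1)])
from scipy.optimize import least_squares
print(least_squares(lambda a:np.hypot(*(q-a).T)-50,[507,-231]).x)
H=np.array([507.7,-231.2])
p,Q,o=now(); print(p); v=p[:2]-H; a0=np.arctan2(v[1],v[0]); print(np.degrees(a0),np.hypot(*v))
pc=p.copy();out=[]
for k in range(1,25):
    a=a0+np.radians(15*k); t=np.array([*(H+50*np.array([np.cos(a),np.sin(a)])),p[2]])
    s=np.round(Q.inv().apply(t-pc)/10,2); s[2]=0; out.append([0]+[round(float(x),2)+0 for x in s[:2]]+[0]*4); pc=pc+Q.apply(s*10)
print(str(out[:12]).replace(" ","")); print(str(out[12:]).replace(" ",""))
E
```

```text
clock: 18.0
tcp_pos: [557.7, -227.0, 169.5]
tool_rot: [-0.051, 0.999, 0.001, 0.002]
ft_force: [5.4, 8.8, 5.9]
[ 508.07344933 -231.66980659]
[ 557.70040433 -227.02766851  169.52398249]
4.770049878710275 50.174184429811305
[[0,0.16,1.3,0,0,0,0],[0,0.48,1.21,0,0,0,0],[0,0.78,1.05,0,0,0,0],[0,1.02,0.81,0,0,0,0],[0,1.2,0.53,0,0,0,0],[0,1.29,0.19,0,0,0,0],[0,1.29,-0.15,0,0,0,0],[0,1.22,-0.48,0,0,0,0],[0,1.05,-0.77,0,0,0,0],[0,0.81,-1.02,0,0,0,0],[0,0.52,-1.2,0,0,0,0],[0,0.2,-1.29,0,0,0,0]]
[[0,-0.15,-1.3,0,0,0,0],[0,-0.48,-1.21,0,0,0,0],[0,-0.78,-1.05,0,0,0,0],[0,-1.02,-0.82,0,0,0,0],[0,-1.19,-0.52,0,0,0,0],[0,-1.29,-0.19,0,0,0,0],[0,-1.3,0.15,0,0,0,0],[0,-1.22,0.48,0,0,0,0],[0,-1.05,0.77,0,0,0,0],[0,-0.81,1.02,0,0,0,0],[0,-0.52,1.2,0,0,0,0],[0,-0.19,1.29,0,0,0,0]]
```

```bash
python3 -m creep '[[0,0.16,1.55,0,0,0,0],[0,0.48,1.21,0,0,0,0],[0,0.78,1.05,0,0,0,0],[0,1.02,0.81,0,0,0,0],[0,1.2,0.53,0,0,0,0],[0,1.29,0.19,0,0,0,0],[0,1.29,-0.15,0,0,0,0],[0,1.22,-0.48,0,0,0,0],[0,1.05,-0.77,0,0,0,0],[0,0.81,-1.02,0,0,0,0],[0,0.52,-1.2,0,0,0,0],[0,0.2,-1.29,0,0,0,0]]'
```

```text
clock: 19.2
tcp_pos: [457.8, -235.0, 169.5]
tool_rot: [-0.05, 0.999, -0.0, 0.003]
ft_force: [14.3, 4.1, 1.1]
gripper_width: 0.242
gripper_force: 60.2
```

```bash
python3 -m creep '[[0,-0.25,-1.3,0,0,0,0],[0,-0.58,-1.21,0,0,0,0],[0,-0.78,-1.05,0,0,0,0],[0,-1.02,-0.82,0,0,0,0],[0,-1.19,-0.52,0,0,0,0],[0,-1.29,-0.19,0,0,0,0],[0,-1.3,0.15,0,0,0,0],[0,-1.22,0.48,0,0,0,0],[0,-1.05,0.77,0,0,0,0],[0,-0.81,1.02,0,0,0,0],[0,-0.52,1.2,0,0,0,0],[0,-0.19,1.29,0,0,0,0]]'
```

```text
clock: 20.4
tcp_pos: [558.1, -228.1, 169.5]
tool_rot: [-0.05, 0.999, -0.002, 0.001]
ft_force: [-3.1, -6.1, 6.8]
gripper_width: 0.239
gripper_force: 60.9
```

One turn, 1 mm short of the closed position. Second turn.

```bash
python3 -m creep '[[0,0.16,1.3,0,0,0,0],[0,0.48,1.21,0,0,0,0],[0,0.78,1.05,0,0,0,0],[0,1.02,0.81,0,0,0,0],[0,1.2,0.53,0,0,0,0],[0,1.29,0.19,0,0,0,0],[0,1.29,-0.15,0,0,0,0],[0,1.22,-0.48,0,0,0,0],[0,1.05,-0.77,0,0,0,0],[0,0.81,-1.02,0,0,0,0],[0,0.52,-1.2,0,0,0,0],[0,0.2,-1.29,0,0,0,0]]'|sed -n 2,4p
python3 -m creep '[[0,-0.2,-1.3,0,0,0,0],[0,-0.53,-1.21,0,0,0,0],[0,-0.78,-1.05,0,0,0,0],[0,-1.02,-0.82,0,0,0,0],[0,-1.19,-0.52,0,0,0,0],[0,-1.29,-0.19,0,0,0,0],[0,-1.3,0.15,0,0,0,0],[0,-1.22,0.48,0,0,0,0],[0,-1.05,0.77,0,0,0,0],[0,-0.81,1.02,0,0,0,0],[0,-0.52,1.2,0,0,0,0],[0,0,0,0,0,0,0]]'
```

```text
tcp_pos: [458.0, -234.4, 169.5]
tool_rot: [-0.05, 0.999, 0.0, 0.001]
ft_force: [4.9, 6.0, 7.9]
clock: 22.8
tcp_pos: [557.8, -238.6, 169.4]
tool_rot: [-0.051, 0.999, -0.0, -0.0]
ft_force: [-2.3, 2.7, 10.1]
gripper_width: 0.239
gripper_force: 61.1
```

```bash
python3 -m creep '[[0,-0.05,0.9,0,0,0,0],[0,0,0,0,0,0,0],[0,0,0,0,0,0,0]]'|sed -n 2,4p;python3 -m creep '[[0,0,0.2,0,0,0,0],[0,0,0,0,0,0,0]]'|sed -n 2,4p
```

```text
tcp_pos: [558.1, -230.4, 169.5]
tool_rot: [-0.05, 0.999, -0.001, 0.001]
ft_force: [1.8, 0.4, 6.9]
tcp_pos: [558.0, -229.1, 169.6]
tool_rot: [-0.05, 0.999, -0.001, 0.001]
ft_force: [2.8, -3.1, 5.5]
```

```bash
python3 -m creep '[[0,0,0.25,0,0,0,0],[0,0,0,0,0,0,0],[0,0,0,0,0,0,0]]'|sed -n 2,4p
```

```text
tcp_pos: [557.8, -226.5, 169.5]
tool_rot: [-0.05, 0.999, -0.001, 0.001]
ft_force: [3.8, -1.9, 5.6]
```

```bash
python3 -m creep '[[0,0,0,0,0,0,0],[0,0,0,0,0,0,0],[0,0,0,0,0,0,0]]'
python3 - <<'E'
from h import *
p,d=env.capture("wrist"); q,e=env.capture("side")
save("fin.png",np.hstack([cv2.resize(p,(400,300)),cv2.resize(q[110:260,200:400],(400,300))]))
E
```

```text
clock: 23.9
tcp_pos: [557.8, -226.5, 169.5]
tool_rot: [-0.05, 0.999, -0.001, 0.001]
ft_force: [2.9, -2.8, 5.3]
gripper_width: 0.241
gripper_force: 60.7
```

View pics/fin.png

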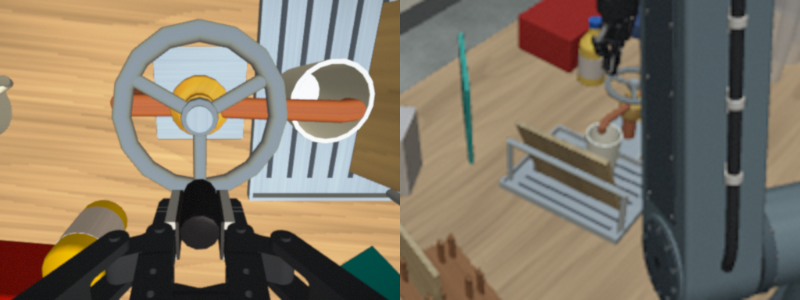

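The handle is held at the station's +x side (wrist half (200,210)). The board leans on the rail (side half (565,165)) and the cup is in place. I'm handing in.

```bash
python3 -c "
from rig import env
print(env.job_done())"
```

```text
the job is handed in; nothing more can be done
None
```

I handed the job in at about 24 s: the splash board leans released against the rail, and the wheel was closed to its stop and backed off two full turns by measured tool position, with the handle still gripped.

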